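# Tighten the first diagonal pair of wing screws on a gasketed cover

## Robot

A 7-joint arm with a two-finger parallel gripper is mounted at the origin on a cart in front of the work surface, level with it; the furniture and walls round the work are solid. World frame = base frame: x ahead of the robot, y to its left, z up, the work surface at z = 0. Lengths are in m, angles in rad, forces in N, time in s.
With the tool pointing down it reaches from about 0.425 to 0.875 m from the base axis. Payload 9.9 kg.
Tool frame: the origin (TCP) lies at the very end of the fingers, on their centre line; the grasp point (between the pads) lies 19 mm behind it; z points along the fingers, y is the line along which they close (so a half turn about z gives the same grasp; the last joint's range is limited). The gripper opens to 85 mm and grips with 20 to 120 N. Pads are 22 mm wide; open, the fingers measure 114 mm over their backs; the gripper's body (76 mm by 85 mm) begins 54 mm behind the grasp point. The pads swing forward as they close: fully open they stand 13 mm farther back than shut.
Start: joints at [1.206, 0.576, 0.025, 1.437, -0.015, 1.129, -0.057], TCP at [0.187, -0.649, 0.198] pointing down, gripper open.
Joint ranges: [-2.76, 2.76], [-0.34, 2.15], [-1.52, 1.57], [0.19, 2.46], [-1.09, 4.23], [0.17, 1.99], [-2.82, 2.82]. Speed limits (rad/s): [2.22, 2.22, 3.01, 3.01, 3.14, 3.14, 3.14].

## Interface

Orientations are given as a unit quaternion [x, y, z, w].
In Python, from bench import arm, eyes gives the robot as it stands. Calls block until the motion is done:
- arm.goto(position, orientation): joint-space move of the TCP to a pose.
- arm.movel(position, ori=None, velocity=0.15, guard=None): straight line of the TCP; ori=None keeps the orientation; velocity is the mean speed in m/s. With guard (N) it stops when the force on the tool has changed by that much, and returns True; else False.
- arm.set_joints(angles): joint-space move.
- arm.grip(opening): finger opening in m; the grip force is fixed at half the most; returns when the fingers have stopped.
- arm.sleep(seconds).
- arm.ik(position, orientation): joint angles nearest the present ones, or None.
- eyes.read_camera(name): name is "side" or "top"; returns a dict with "image" (400x640x3 uint8, red, green, blue), "camera_matrix" (3x3 intrinsics, pixels), "extrinsics" (4x4, takes a point from world to camera coordinates). Camera axes: x right, y down, z forward; pixel columns grow to the right and rows downward; lengths in m; the calibration is good to about 2 mm. A picture is of the moment at which its call begins. There is no depth.
A pose or a line that the arm cannot do raises arm.PlanningError and nothing moves.
- arm.close_job(): hands the job in; it is judged then, once.
Trained networks look in a picture, given as the dict that the camera call returned (one of the last four; its "shot" number tells which), for a name from the list of things; names that differ only in an ending like _2 or _b are one class to them, and where a whole thing is asked for, a point or a joint stands for the part that bears it (a point fixed in the world has none). Each returns a list of dicts, best first, with "score" (0 to 1); they miss things now and then, are a little off and sometimes report something else, mostly with a low value. They report only what shows in the picture. A call takes as long as a camera call.
- eyes.boxes_of(target, picture): "extent" ([centre column, centre row, width, height] in pixels, round what is visible of it).
Readings, each from a call of its own:
- arm.current_time(): time.
- arm.current_qpos(): joint angles.
- arm.current_joint_velocities(): joint speeds.
- arm.current_joint_efforts(): joint torques, N m.
- arm.current_eef_pos(): TCP position.
- arm.current_eef_rot(): TCP orientation.
- arm.current_force(): force on the tool from outside, world axes, zero at the start.
- arm.current_ft_torque(): the same for the moment, N m.
- arm.current_gripper_width(): finger opening in m.
- arm.current_gripper_force(): force on a finger pad.
Only numpy, scipy, OpenCV 4.12 (cv2) and the standard library are available. Lean on these libraries where they do the work, as an engineer would, in place of code of your own. Each camera call takes 0.05 s, during which the arm holds its last target. There are 200 camera calls.

## Task

The gasketed cover of the grey equipment box has just been laid on and its four wing screws are still loose. Tighten the first pair in cross order: turn the wing screw at the corner beside the cable gland clockwise until it is fully tight, then do the same with the one diagonally across the cover. Leave the other two wing screws loose as they are, so that the gasket can settle, and let go.

Things in the scene. Friction and masses are not known exactly. Their poses are not given: they have to be found in the camera images.
- box: Grey box bolted to the bench at any yaw, 164 (its x) by 140 mm, cover top 71 mm up; origin under its centre. Black cable gland, 29 mm wide, sticks 28 mm out of its +x end near the +y corner. Four like steel wing screws on the cover at x +-62, y +-50 mm. A loose knob 14 mm high lies mid-cover. An unused spare wing nut stands beside the box.
- gland_screw_grip (a point): First screw, at the cover corner beside the gland (box x +62, y +50 mm): two upright wings in line, 54 mm across, 8 mm thick, over a hub 19 mm wide, 8 mm high. The point is on its vertical turning axis, 28 mm above the cover, 12 mm below the wing tops, 19 mm above the hub: pinch both wings here across their thickness. x along the wings, y across, z up.
- across_screw_grip (a point): Second screw, the same shape, at the corner diagonally across the cover from the gland screw (box x -62, y -50 mm); same point and axes. Keep clear on the way: a table radio 0.41 m high stands on the bench to the left of the box, its front 0.5 to 0.6 m ahead of the robot and its right end at about y = -0.15 m.
- gland_screw (a joint): Turn of the first screw, rad; grows clockwise seen from above. Starts loose at 0.1 to 0.45 (wings 54 to 75 degrees off the cover's long sides); at 1.4 it meets its hard stop, fully tight, wings in line with the long sides. Light friction (about 0.1 N m); stays where left; does not rise or sink.
- across_screw (a joint): Turn of the second screw; same meaning and start range as the first.
- other_screw_1 (a joint): Turn of the wing screw at box x -62, y +50 mm, which stays loose; same meaning and start range.
- other_screw_2 (a joint): Turn of the wing screw at box x +62, y -50 mm, which stays loose; same meaning and start range.

How it is judged:
By the outcome, as a careful person would: the job done as asked, in the order asked, and still so for the second after the job is handed in, with the robot touching nothing.
It also fails if it takes over 54 s, if anything falls off the work surface, if the arm or the gripper's body presses on something with over 40 N, if the wrist force passes 120 N, or if a joint passes its speed limit or range.

## Working session

There is one attempt and no reset: what is moved stays moved. The work goes in short steps, each a Python script; the robot and the scene stay as the last script left them, time stands still between calls to the robot, and variables do not carry over. Pictures are saved under pics/ and viewed, at most 10 in all, crops included, and the job is handed in when it is done.

```bash
mkdir -p pics; python3 - <<'E'
from bench import arm, eyes
import cv2, numpy as np
for n in ["top","side"]:
    p=eyes.read_camera(n); cv2.imwrite(f"pics/{n}0.png",p["image"][:,:,::-1])
    print(n,p["camera_matrix"].round(1).tolist(),p["extrinsics"].round(4).tolist())
    for t in ["box","gland_screw","across_screw","gland_screw_grip"]:
        print(t,[(np.round(d["extent"],1).tolist(),round(d["score"],2)) for d in eyes.boxes_of(t,p)])
print(arm.current_time(),arm.current_eef_rot())
E
```

```text
top [[408.6, 0.0, 318.6], [0.0, 408.6, 196.0], [0.0, 0.0, 1.0]] [[0.0036, -0.9998, -0.0212, -0.2718], [-0.9992, -0.0028, -0.039, 0.4995], [0.0389, 0.0214, -0.999, 0.9208], [0.0, 0.0, 0.0, 1.0]]
box [([328.6, 194.5, 102.1, 98.2], 0.97)]
gland_screw [([338.3, 155.6, 8.4, 25.4], 0.69)]
across_screw [([319.5, 231.5, 8.3, 21.0], 0.55)]
gland_screw_grip [([337.6, 155.7, 9.5, 25.3], 0.6)]
side [[364.9, 0.0, 320.9], [0.0, 364.9, 197.8], [0.0, 0.0, 1.0]] [[0.9975, 0.0699, 0.0024, -0.4707], [0.037, -0.499, -0.8658, -0.0777], [-0.0594, 0.8638, -0.5004, 1.1864], [0.0, 0.0, 0.0, 1.0]]
box [([325.4, 215.1, 84.7, 79.1], 0.9)]
gland_screw [([360.2, 205.8, 23.0, 12.2], 0.6)]
across_screw []
gland_screw_grip [([356.9, 207.8, 21.8, 14.6], 0.62)]
0.5 [ 9.90161997e-01  1.39925749e-01  6.55285848e-06 -6.70391576e-05]
```

View pics/top0.png

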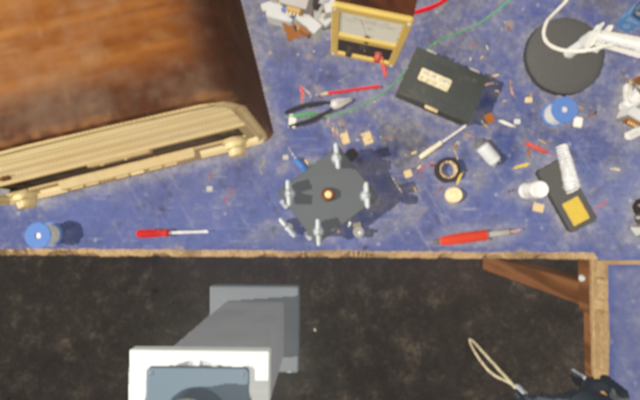

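View pics/side0.png

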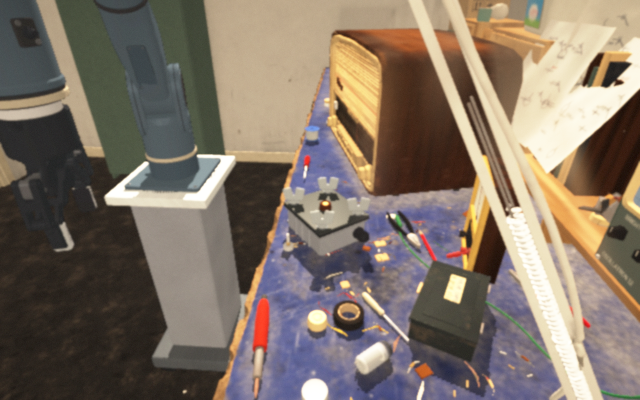

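The top view shows the box at about (328,195). Four screws are on it, near (337,156), (366,194), (319,231) and (289,193), and the spare wing nut may be near (289,226) or (359,229). I'll enlarge both views to find the gland.

```bash
python3 - <<'E'
import cv2, numpy as np
a=cv2.imread("pics/top0.png")[138:248,270:410]; b=cv2.imread("pics/side0.png")[165:265,270:390]
cv2.imwrite("pics/top0c.png",cv2.resize(a,None,fx=5.5,fy=5.4,interpolation=3))
cv2.imwrite("pics/side0c.png",cv2.resize(b,None,fx=6,fy=6,interpolation=3))
E
```

```text
(no output)
```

View pics/top0c.png

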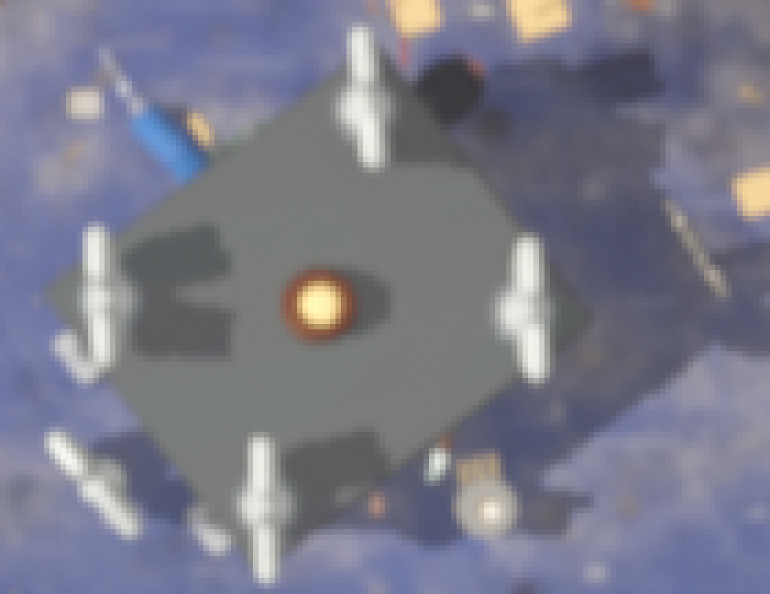

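View pics/side0c.png

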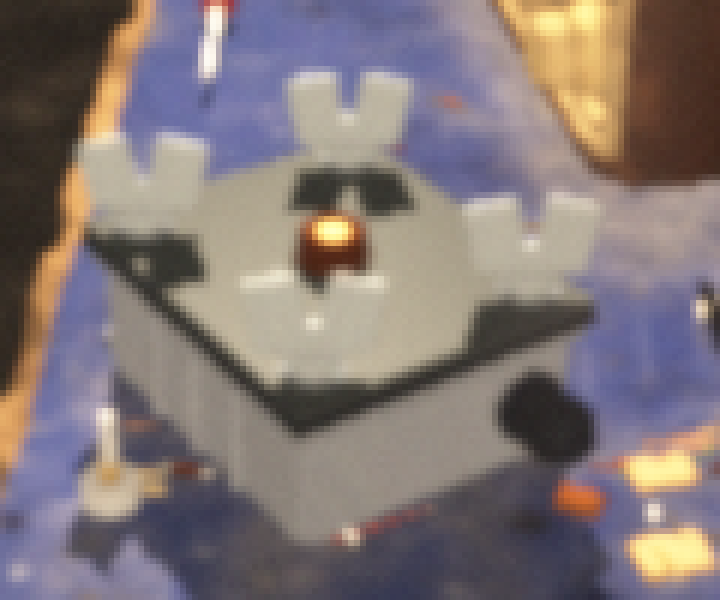

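The dark gland is at crop (450,90), on the up-right face near the top corner. That makes the gland screw (337,156) and the diagonal one (319,231); the spare stands off the box at lower left. Next I'll fit the pose from the four wing blobs.

```bash
cat > h.py <<'E'
from bench import arm, eyes
import cv2, numpy as np
from scipy.optimize import least_squares
from scipy.spatial.transform import Rotation as R
def to_world(p,uv,z):
    K,E=p["camera_matrix"],p["extrinsics"]; r=E[:3,:3].T
    d=r@np.linalg.solve(K,[uv[0],uv[1],1]); c=-r@E[:3,3]
    return (c+d*(z-c[2])/d[2])[:2]
def blobs(p,seeds,z=.108):
    g=cv2.resize(p["image"].min(axis=2),None,fx=4,fy=4,interpolation=cv2.INTER_CUBIC)
    n,l,s,c=cv2.connectedComponentsWithStats((g>150).astype(np.uint8))
    out=[]
    for u in seeds:
        yy,xx=np.nonzero((g>150)); xx=(xx+.5)/4-.5; yy=(yy+.5)/4-.5
        m=(abs(xx-u[0])<8)&(abs(yy-u[1])<15)
        w=np.array([to_world(p,q,z) for q in np.c_[xx[m],yy[m]]])
        v=np.linalg.svd(w-w.mean(0),full_matrices=False)[2][0]
        t=(w-w.mean(0))@v; mid=w.mean(0)+v*(t.max()+t.min())/2
        out.append((mid,np.degrees(np.arctan2(v[1],v[0]))%180,np.ptp(t),m.sum()))
    return out
LOC=np.array([[62,50],[62,-50],[-62,-50],[-62,50]])/1e3
def fit(w):
    f=lambda x:(LOC@np.array([[np.cos(x[2]),np.sin(x[2])],[-np.sin(x[2]),np.cos(x[2])]])+x[:2]-w).ravel()
    s=least_squares(f,[.46,-.3,-.7]); return s.x,f(s.x).reshape(-1,2)
E
python3 - <<'E'
from h import *
np.set_printoptions(precision=4,suppress=True)
p=eyes.read_camera("top")
b=blobs(p,[(337,156),(366,195),(318,231.5),(288.3,193)])
for q in b: print(q)
x,r=fit(np.array([q[0] for q in b])); print(x,np.degrees(x[2]),r*1e3)
# side camera check of grip pts
p=eyes.read_camera("side");K,E=p["camera_matrix"],p["extrinsics"]
c,s=np.cos(x[2]),np.sin(x[2])
for l in LOC:
    w=[c*l[0]-s*l[1]+x[0],s*l[0]+c*l[1]+x[1],.099,1]; h=K@(E@w)[:3]; print(w[:2],h[:2]/h[2])
E
```

```text
(array([ 0.5797, -0.307 ]), np.float64(0.4036247729174818), np.float64(0.05649179455374786), np.int64(2674))
(array([ 0.499 , -0.3661]), np.float64(3.3873590766319523), np.float64(0.05426762820526529), np.int64(2754))
(array([ 0.4237, -0.2695]), np.float64(1.2278671742693064), np.float64(0.05586480068692567), np.int64(2625))
(array([ 0.501 , -0.2084]), np.float64(174.68716196319556), np.float64(0.05880637256245772), np.int64(3047))
[ 0.5009 -0.2877 -0.9097] -52.12277890904708 [[-1.2631  1.0049]
 [ 0.4254 -1.2482]
 [-0.415  -0.0172]
 [ 1.2528  0.2605]]
[np.float64(0.5783903236340056), np.float64(-0.305971532182896)] [357.9873 202.4672]
[np.float64(0.49945749943715634), np.float64(-0.3673686759626298)] [321.8976 215.5544]
[np.float64(0.42332504115028646), np.float64(-0.2694919739585368)] [293.1123 192.3098]
[np.float64(0.5022578653471357), np.float64(-0.20809483017880304)] [327.2365 181.6915]
```

```bash
cat >> h.py <<'E'
def ori(deg): return (R.from_euler("z",deg,degrees=True)*R.from_euler("x",180,degrees=True)).as_quat()
def q(pos,deg): return arm.ik(list(pos),ori(deg).tolist())
G=np.array([.5787,-.3062]); A=np.array([.4234,-.2695])
E
python3 - <<'E'
from h import *
np.set_printoptions(precision=3,suppress=True)
for P,n in ((G,"G"),(A,"A")):
  for z in (.2,.082):
    for a in (6,-52,-57,186,128,123):
      s=q([*P,z],a); print(n,z,a,None if s is None else np.array(s))
E
```

```text
G 0.2 6 [ 0.406  0.543  0.014  1.494 -0.008  1.105 -1.044]
G 0.2 -52 [ 0.25   0.559  0.281  1.5   -0.165  1.106 -1.915]
G 0.2 -57 [ 0.236  0.561  0.304  1.501 -0.179  1.107 -1.989]
G 0.2 186 [ 0.844  0.626 -0.757  1.476  0.443  1.216  1.703]
G 0.2 128 [ 0.712  0.577 -0.506  1.481  0.293  1.159  0.82 ]
G 0.2 123 [ 0.698  0.574 -0.482  1.482  0.279  1.155  0.745]
G 0.082 6 [ 0.399  0.655  0.027  1.632 -0.022  0.855 -1.032]
G 0.082 -52 [ 0.245  0.676  0.289  1.638 -0.237  0.862 -1.85 ]
G 0.082 -57 [ 0.231  0.679  0.313  1.639 -0.257  0.865 -1.919]
G 0.082 186 [ 0.821  0.736 -0.707  1.615  0.546  0.997  1.614]
G 0.082 128 [ 0.69   0.686 -0.467  1.62   0.366  0.923  0.755]
G 0.082 123 [ 0.675  0.682 -0.44   1.62   0.345  0.917  0.685]
A 0.2 6 [ 0.503  0.318 -0.04   1.882  0.016  0.942 -1.01 ]
A 0.2 -52 [ 0.294  0.326  0.243  1.889 -0.096  0.938 -1.897]
A 0.2 -57 [ 0.277  0.328  0.267  1.89  -0.105  0.938 -1.973]
A 0.2 186 [ 1.043  0.397 -0.795  1.864  0.33   1.017  1.786]
A 0.2 128 [ 0.868  0.351 -0.537  1.87   0.214  0.978  0.901]
A 0.2 123 [ 0.854  0.348 -0.517  1.87   0.205  0.975  0.823]
A 0.082 6 [ 0.473  0.471  0.001  2.032 -0.001  0.639 -0.992]
A 0.082 -52 [ 0.29   0.487  0.264  2.038 -0.206  0.641 -1.787]
A 0.082 -57 [ 0.274  0.49   0.289  2.039 -0.226  0.643 -1.853]
A 0.082 186 [ 0.965  0.547 -0.721  2.015  0.517  0.768  1.607]
A 0.082 128 [ 0.81   0.501 -0.484  2.02   0.354  0.702  0.766]
A 0.082 123 [ 0.799  0.498 -0.467  2.021  0.342  0.698  0.692]
```

```bash
python3 - <<'E'
from h import *
np.set_printoptions(precision=3,suppress=True)
arm.goto([*G,.22],ori(6)); arm.grip(.045)
print(arm.current_time(),arm.current_eef_pos(),arm.current_gripper_width())
print("hit",arm.movel([*G,.083],velocity=.1,guard=12), arm.current_eef_pos(),arm.current_force(),arm.current_time())
for n in("top","side"):
    p=eyes.read_camera(n); im=p["image"][:,:,::-1]
    im=im[110:260,260:420] if n=="top" else im[130:280,270:430]
    (globals().__setitem__(n,im))
cv2.imwrite("pics/c1.png",cv2.resize(np.hstack([top,side]),None,fx=2.5,fy=2.5,interpolation=3))
E
```

```text
2.9583 [ 0.579 -0.306  0.22 ] 0.04491874996310314
hit False [ 0.579 -0.306  0.084] [0.251 0.585 0.641] 4.475
```

View pics/c1.png

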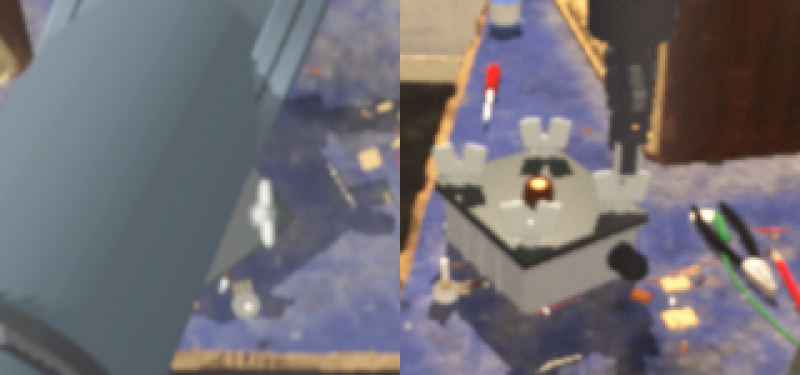

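The side view shows the fingers straddling the gland screw at (625,180), so I'll close and turn it with the last joint, watching the moment.

```bash
cat >> h.py <<'E'
def turn(end=-52.1, over=6, lim=.8):
    arm.grip(0.0); t0=np.array(arm.current_ft_torque())
    print("w",arm.current_gripper_width(),arm.current_gripper_force(),"F",arm.current_force(),"t0",t0)
    yaw=lambda: np.degrees(np.arctan2(*(R.from_quat(arm.current_eef_rot()).as_matrix()[[1,0],0])))
    s=np.array(arm.current_qpos()); y0=yaw()
    for d in list(np.arange(12,y0-end-8,12))+list(y0-end+np.arange(-8,over+.1,2)):
        j=s.copy(); j[6]-=np.radians(d); arm.set_joints(j.tolist())
        t=np.array(arm.current_ft_torque())-t0
        print(round(yaw(),1),"cmd",round(y0-d,1),"w",round(arm.current_gripper_width(),4),"F",np.round(arm.current_force(),1),"t",t.round(2),round(arm.current_time(),2))
        if abs(t[2])>lim: break
E
python3 - <<'E'
from h import *
np.set_printoptions(precision=3,suppress=True)
turn()
E
```

```text
w 0.0003193187380027805 0.0 F [-0.613  0.598  0.696] t0 [-0.013  0.036 -0.011]
-5.8 cmd -6.0 w 0.0002 F [ 0.1  0.  -0.3] t [-0.01 -0.09 -0.01] 5.39
-17.6 cmd -18.0 w 0.0001 F [0.8 0.4 1.1] t [0.04 0.   0.08] 5.71
-29.5 cmd -30.0 w 0.0001 F [ 0.3 -0.2  0.8] t [ 0.02 -0.05  0.04] 6.03
-41.5 cmd -42.0 w 0.0001 F [-0.6  1.1  0.1] t [ 0.1  -0.09  0.01] 6.34
-43.8 cmd -44.1 w 0.0002 F [-0.1 -0.9 -0.6] t [ 0.05 -0.04 -0.02] 6.59
-46.0 cmd -46.1 w 0.0001 F [-0.4  0.4  0.4] t [ 0.03 -0.01  0.04] 6.84
-48.0 cmd -48.1 w 0.0001 F [-0.4  0.1 -0.9] t [ 0.03 -0.07  0.03] 7.09
-50.0 cmd -50.1 w -0.0001 F [0.1 0.4 0.2] t [ 0.02 -0.    0.01] 7.34
-52.0 cmd -52.1 w -0.0001 F [ 0.5  0.8 -0.2] t [-0.01 -0.08  0.02] 7.59
-54.0 cmd -54.1 w 0.0 F [-0.2  0.4  0.3] t [ 0.04 -0.02  0.02] 7.84
-56.0 cmd -56.1 w 0.0001 F [-0.6 -0.4 -0.8] t [ 0.01 -0.05 -0.02] 8.09
-58.0 cmd -58.1 w -0.0002 F [ 0.2 -0.5  0.6] t [ 0.   -0.09  0.04] 8.34
```

The grip closed empty and the wing was missed, so I'm looking before moving.

```bash
python3 - <<'E'
from h import *
p=eyes.read_camera("side")
cv2.imwrite("pics/c2.png",cv2.resize(p["image"][130:230,290:410,::-1],None,fx=6,fy=6,interpolation=3))
print(arm.current_eef_pos(),p["shot"])
K,E=p["camera_matrix"],p["extrinsics"]
h=K@(E@[*arm.current_eef_pos(),1])[:3]; h=h[:2]/h[2]; print(h,(h-[290,130])*6)
E
```

```text
[ 0.57874525 -0.30616921  0.08300898] 7
[357.77556066 208.44378214] [406.65336395 470.66269285]
```

View pics/c2.png

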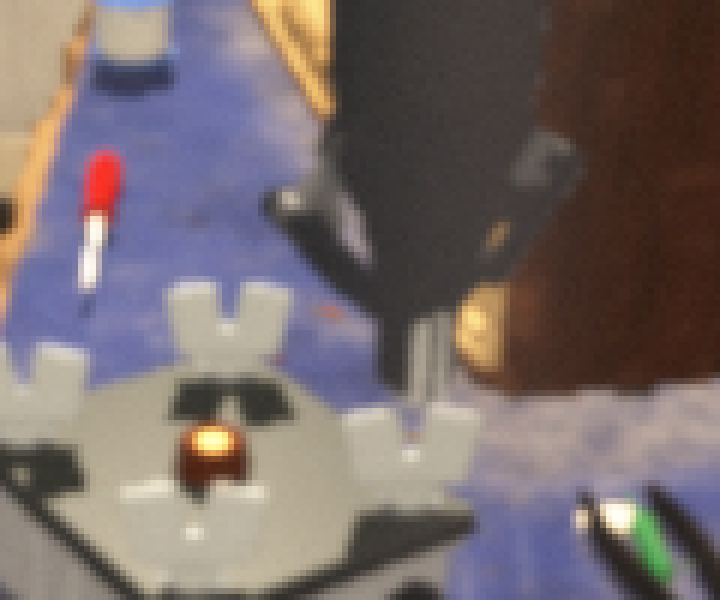

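The tips end at about crop (415,400), just above the wing tops. The reported TCP projects to (407,471), so the real fingertips sit roughly 30 mm higher than reported. I'll back off, reopen and go down under guard to find true contact height.

```bash
python3 - <<'E'
from h import *
np.set_printoptions(precision=4,suppress=True)
arm.movel([*G,.13],velocity=.15); arm.grip(.045); arm.goto([*G,.13],ori(6))
arm.movel([*G,.085],velocity=.15)
print("hit",arm.movel([*G,.054],velocity=.04,guard=6), arm.current_eef_pos(),arm.current_force(),arm.current_time())
p=eyes.read_camera("side")
cv2.imwrite("pics/c3.png",cv2.resize(p["image"][130:230,290:410,::-1],None,fx=6,fy=6,interpolation=3))
E
```

```text
hit False [ 0.5789 -0.3063  0.0542] [ 0.4657 -0.385  -0.5094] 11.625
```

View pics/c3.png

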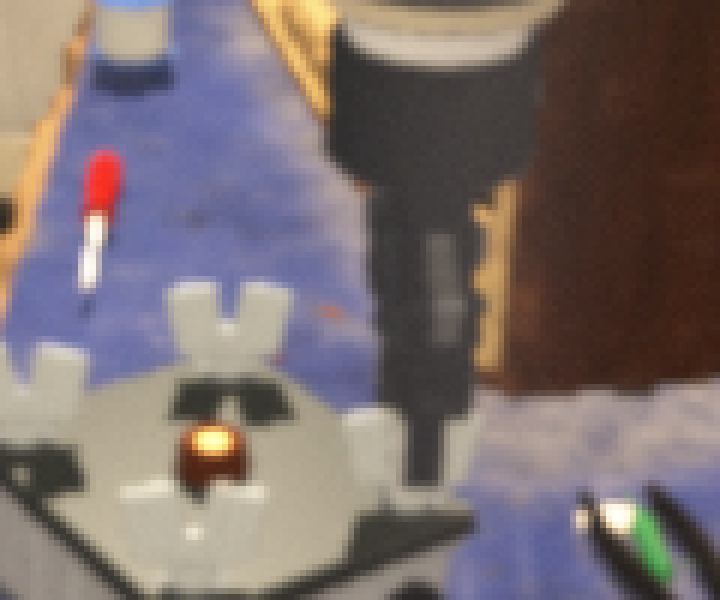

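The fingers now straddle the wing, with the front fingertip at crop (422,488), just above the hub. Closing, and turning only if the width reads about 8 mm.

```bash
sed -i 's/^    yaw=lambda/    if not .005<arm.current_gripper_width()<.014: return print("MISSED")\n    yaw=lambda/' h.py; python3 - <<'E'
from h import *
np.set_printoptions(precision=3,suppress=True)
turn(over=8,lim=.6)
E
```

```text
w 0.006788120692110807 61.01681163534522 F [ 1.523 -6.874 -1.233] t0 [-1.333 -0.323  0.047]
-5.9 cmd -6.1 w 0.0067 F [ 0.7 -0.7 -2. ] t [ 1.43  0.23 -0.16] 12.42
-17.7 cmd -18.1 w 0.0068 F [-0.3 -0.8 -0.7] t [ 1.4   0.22 -0.14] 12.73
-29.6 cmd -30.1 w 0.0067 F [ 1.6 -1.4 -1.3] t [ 1.3   0.03 -0.14] 13.05
-41.6 cmd -42.1 w 0.0068 F [ 2.  -1.5 -2.2] t [ 1.33  0.02 -0.12] 13.37
-43.8 cmd -44.1 w 0.0066 F [ 2.1 -2.2 -1.7] t [ 1.25 -0.14 -0.06] 13.62
-46.0 cmd -46.1 w 0.0064 F [ 2.4 -1.6 -3.5] t [ 1.17 -0.22 -0.12] 13.87
-48.0 cmd -48.1 w 0.0068 F [ 2.9 -1.3 -3.5] t [ 1.13 -0.28 -0.09] 14.12
-50.0 cmd -50.1 w 0.0066 F [ 2.7 -2.  -2.8] t [ 1.1  -0.44 -0.13] 14.37
-52.0 cmd -52.1 w 0.0066 F [ 3.7 -1.2 -3.2] t [ 1.03 -0.54 -0.08] 14.62
-54.0 cmd -54.1 w 0.0067 F [ 3.6 -3.2 -3.3] t [ 0.89 -0.54  0.58] 14.87
-56.0 cmd -56.1 w 0.0069 F [ 3.8 -3.4 -2.2] t [ 0.62 -0.45  1.23] 15.12
```

The stop was met near -53°, with the moment climbing to 1.2 N·m. I'll release, lift and go to the second screw, photographing the first on the way.

```bash
python3 - <<'E'
from h import *
np.set_printoptions(precision=4,suppress=True)
arm.grip(.04); arm.movel([*G,.14],velocity=.15)
p=eyes.read_camera("side"); a=p["image"][165:250,280:400,::-1]
arm.goto([*A,.14],ori(3)); arm.movel([*A,.085],velocity=.15)
print("hit",arm.movel([*A,.054],velocity=.04,guard=6), arm.current_eef_pos(),arm.current_force(),arm.current_time())
p=eyes.read_camera("side"); b=p["image"][165:250,280:400,::-1]
cv2.imwrite("pics/c4.png",cv2.resize(np.hstack([a,b]),None,fx=3.3,fy=3.3,interpolation=3))
E
```

```text
hit False [ 0.4236 -0.2695  0.0541] [-0.2042 -0.4274 -0.2598] 18.625
```

View pics/c4.png

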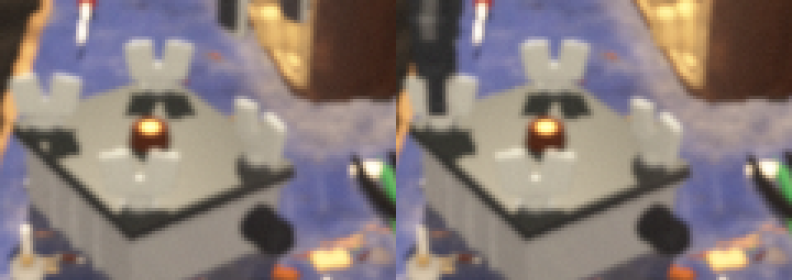

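The gland screw at (260,130) is now in line with the long side. On the right, the fingers straddle the across screw at (435,95).

```bash
python3 - <<'E'
from h import *
np.set_printoptions(precision=3,suppress=True)
turn(over=8,lim=.9)
E
```

```text
w 0.0066227844975451705 61.065683579072356 F [-0.44  -7.688  1.297] t0 [-1.219  0.015 -0.027]
-8.9 cmd -9.1 w 0.0067 F [-0.3 -0.1 -0.4] t [ 1.44 -0.1  -0.05] 19.38
-20.7 cmd -21.1 w 0.0065 F [ 1.7 -0.4 -0.3] t [ 1.59 -0.19 -0.03] 19.7
-32.6 cmd -33.1 w 0.0069 F [ 1.7  1.9 -1.3] t [ 1.8  -0.37 -0.04] 20.02
-43.6 cmd -44.1 w 0.0066 F [ 1.9  2.5 -0.9] t [ 2.01 -0.51 -0.01] 20.32
-45.8 cmd -46.1 w 0.0066 F [ 3.3  4.5 -2.2] t [ 2.23 -0.62 -0.01] 20.57
-47.9 cmd -48.1 w 0.0066 F [ 2.5  4.2 -2.3] t [ 2.33 -0.81 -0.05] 20.82
-49.9 cmd -50.1 w 0.0065 F [ 2.4  4.5 -1.8] t [ 2.37 -0.83 -0.02] 21.07
-51.9 cmd -52.1 w 0.007 F [ 3.4  4.2 -2.2] t [ 2.29 -0.86 -0.07] 21.32
-53.8 cmd -54.1 w 0.0067 F [ 2.7  3.  -2.6] t [ 2.2  -0.77  0.64] 21.57
-55.8 cmd -56.1 w 0.0065 F [ 3.5  4.1 -2. ] t [ 2.1  -0.88  1.24] 21.82
```

```bash
python3 - <<'E'
from h import *
np.set_printoptions(precision=4,suppress=True)
arm.grip(.04); arm.movel([*A,.2],velocity=.15)
arm.set_joints([1.206,.576,.025,1.437,-.015,1.129,-.057])
arm.sleep(.3); print(arm.current_time())
t=eyes.read_camera("top"); s=eyes.read_camera("side")
a=cv2.resize(t["image"][138:248,270:390,::-1],None,fx=3.3,fy=3.3,interpolation=3)
b=cv2.resize(s["image"][155:265,275:395,::-1],None,fx=3.3,fy=3.3,interpolation=3)
cv2.imwrite("pics/c5.png",np.hstack([a,b]))
E
```

```text
25.6417
```

View pics/c5.png

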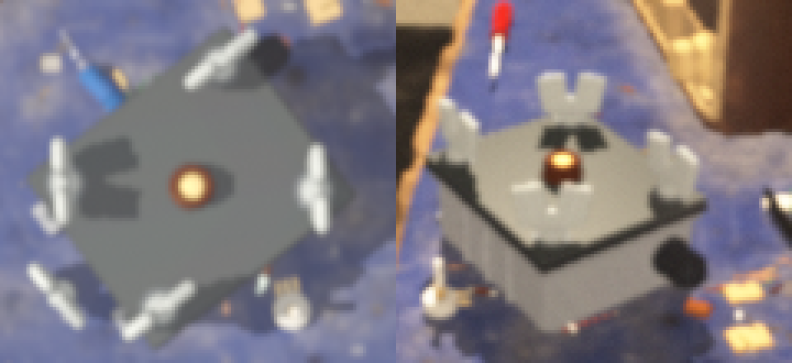

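The gland screw (220,60) and the diagonal screw (158,310) both lie along the long sides. The other two, at (60,185) and (315,190), are unchanged and the spare nut hasn't moved, so I'm handing in.

```bash
python3 -c "
from bench import arm
print(arm.close_job())"
```

```text
the job is handed in; nothing more can be done
None
```

I turned the gland-corner screw and then the diagonal one clockwise to their hard stops and let go; the other two look unmoved, and I handed the job in at about 26 s. My first grip closed empty above the gland screw: the fingertips sat about 30 mm higher than reported, so I corrected the height.

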